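Level the three-point inspection plate with the bar level

TASK

Level the steel inspection plate. Set the bar level (the steel bar with the vial on top) down gently on the middle of the plate, pointing from front to back, let go and turn the front wing knob until the plate is level that way; then take the level again, lay it square to that across the middle of the plate, let go and turn the left wing knob until the plate is level that way too. Leave the level lying there on the plate, now level both ways, and do not disturb the plain bar, the bearings, the end cap and the screwdriver lying around it.

Things in the scene. Friction and masses are not known exactly. Their poses are not given: they have to be found in the camera images.
- stand: The levelling stand, fixed to the bench: grey cast base 196 x 196 mm, plate on top; origin at the centre of the base's underside, x to its back side, y to its left side, z up; the front side is nearest the robot. The plate rests on a ball at x=60, y=-60 mm and two foot screws 172 mm from it: front screw at x=-112, y=-60 tilts the plate only along x, left screw at x=60, y=112 only along y.
- plate_top (a point): Centre of the top of the ground steel inspection plate, 170 x 170 x 16 mm, about 70 mm above the bench; the ears round the screws are as high. This frame tilts with the plate: x to its back side, y to its left side, z its normal. The plate is level along x when the x axis is horizontal, along y when the y axis is. It starts 0.7 to 1.6 degrees out along each.
- front_knob_grip (a point): Middle of the wing of the front screw's knob, on the screw's axis (upright within 2 degrees), 112 mm above the bench. The two-lobed black wing is 66 mm long (x), 13 mm thick (y), from 22 mm below to 12 mm above this point, grasped from above across its thickness with the TCP here; 34 mm hub under it. It turns about z, keeps its height and stays where it is left (friction 0.06 N m).
- left_knob_grip (a point): The same point and axes on the equal knob of the left screw. Thread of both screws: a turn clockwise seen from above raises the plate at that screw by 12 mm per full turn (0.0111 rad of tilt per rad turned), anticlockwise lowers it. Each knob has end stops half a turn to either side of level, so it never needs more than half a turn.
- level: The bar level: steel bar 150 mm long (x), 32 mm wide (y), 40 mm high (z), about 0.5 kg, with black grip panels towards its ends and a yellow-green vial 60 mm long along the middle of its top, 7.5 mm proud. Origin at the centre of its underside, on which it stands, on the bench left or right of the plate. Grasp it across its width at the middle. Either end may point either way.
- bubble (a point): Middle of the bubble in the level's vial: pale, 15 mm long, 44.5 mm above the level's underside. It runs along the level's x towards the higher end, 0.6 mm per 0.001 rad of tilt, to stops 15.5 mm either side of the middle, and takes about 1.5 s to settle. The bar is level when it is at x = 0 of the level, halfway between two black lines 19 mm apart.
- parallel: A bystander: a plain bright steel parallel bar 150 x 30 x 38 mm without a vial, origin at the centre of its underside, on the other side of the plate from the level.
- bearing_a: A bystander: ball bearing lying flat, 66 mm diameter, 20 mm high; origin at the centre of its underside.
- bearing_b: A bystander: ball bearing lying flat, 56 mm diameter, 20 mm high; origin at the centre of its underside.
- end_cap: A bystander: aluminium end cap, flange 80 mm diameter, 36 mm high; origin at the centre of its underside.
- screwdriver: A bystander: screwdriver 200 mm long lying flat along its x.
Mind the look-alikes: they are no part of the job. Leave any purple or red look-alike of the level alone.

How it is judged:
By the outcome, as a careful person would: the job done as asked, in the order asked, and still so for the second after the job is handed in, with the robot touching nothing.
It also fails if it takes over 72 s, if anything falls off the work surface, if the arm or the gripper's body presses on something with over 40 N, if the wrist force passes 120 N, or if a joint passes its speed limit or range.

ROBOT

A 6-joint arm with a two-finger parallel gripper is mounted at the origin on the work surface. World frame = base frame: x ahead of the robot, y to its left, z up, the work surface at z = 0. Lengths are in m, angles in rad, forces in N, time in s.
With the tool pointing down it reaches from about 0.4 to 0.825 m from the base axis. Payload 7 kg.
Tool frame: the origin (TCP) lies between the finger pads, 19 mm behind the fingertips; this is the grasp point; z points along the fingers, y is the direction in which the jaws open and shut (so a half turn about z gives the same grasp; the last joint's range is limited). The gripper opens to 85 mm and grips with 20 to 120 N. Pads are 22 mm wide; open, the fingers measure 114 mm over their backs; the gripper's body (76 mm by 85 mm) begins 54 mm behind the grasp point. The pads swing forward as they close: fully open they stand 13 mm farther back than shut.
Start: joints at [-0.892, 0.359, 0.012, 0, -1.224, -0.288], TCP at [0.257, -0.624, 0.25] pointing down, gripper open.
Joint ranges: [-3.07, 3.07], [-1.43, 2.12], [-1.02, 1.25], [-3.03, 1.67], [-3.05, -0], [-3.03, 3.03]. Speed limits (rad/s): [2.39, 2.39, 3.01, 3.14, 3.14, 3.14].

INTERFACE

Orientations are given as a 3x3 rotation matrix whose columns are the frame's x, y, z axes.
In Python, from cell import arm gives the robot as it stands. The module is installed in compiled form; this text tells all that it offers.
- The arm moves only by the tool apply_moves, never from a script. Its argument "steps" is a list of rows, each an object with "slide": the shift along the tool's x, y, z in mm, a list of three; "turn": the turn, a rotation vector about the tool's x, y, z in degrees, a list of three. In form: [{"slide": [x, y, z], "turn": [ax, ay, az]}, ...]. A call has 1 to 10 rows; each row is the pose to reach, as a shift and turn from the pose commanded when the call began, along the tool's axes at that moment; what a row does not reach only later rows make up. A row lasts 1/8 s, in which the tool goes at most 62.5 mm and 10.7 degrees, less where a joint would pass 70% of its speed; a pose out of reach is approached as far as the arm can. A call with a gripper value outside its range is refused whole. "claw" is the gripper's target within -1 to 1 (fully open at 1, half-way at 0, shut at -1), set as the call begins (left out, the last holds). The fingers move at their own pace and stop on an object; "squeeze" is the grip in N (left out, the last holds). Time passes only in rows, so rows that repeat a pose let the fingers close. It gives the time, the measured TCP pose, the force and the opening at its end, in the units of the state.
- arm.get_state(): the state, without advancing time (a new reading comes with each control period).
- arm.camera(name): name is "scene" or "side" or "wrist"; returns a dict with "pixels" (420x560x3 uint8, blue, green, red), "fx", "fy", "cx", "cy" (pixels), "R" (3x3) and "t" (3): a world point X has camera coordinates R X + t. Camera axes: x right, y down, z forward; pixel columns grow to the right and rows downward; lengths in m; the calibration is good to about 2 mm. A picture is of the moment at which its call begins. There is no depth.
- arm.job_done(): hands the job in, once; it reports no verdict.
Trained networks look in the newest picture that a camera, given by its name, has taken for a name from the list of things; names that differ only in an ending like _2 or _b are one class to them, and where a whole thing is asked for, a point or a joint stands for the part that bears it (a point fixed in the world has none). Each returns a list of dicts, best first, with "p" (0 to 1); they miss things now and then, are a little off and sometimes report something else, mostly with a low value. They report only what shows in the picture. A call takes as long as a camera call. They do not tell look-alikes from the thing itself.
- arm.find_in(camera, query): "rect" ([left, top, right, bottom] in pixels, round what is visible of it).
- arm.regions_of(camera, query): "region" (420x560 bool, what is visible of it) and "rect" ([left, top, right, bottom] in pixels, round what is visible of it).
- arm.landmark_of(camera, query): "pixel" ([column, row] in pixels: a listed point, or the origin of a listed thing).
The state is a dict: "t": time; "qpos": joint angles; "qd": joint speeds; "joint_torque": joint torques, N m; "position": TCP position; "tcp_rot": TCP orientation; "contact_force": force on the tool from outside, world axes, zero at the start; "moment": the same for the moment, N m; "gripper_width": finger opening in m.
Only numpy, scipy, OpenCV 4.12 (cv2) and the standard library are available. Lean on these libraries where they do the work, as an engineer would, in place of code of your own. Each camera call takes 0.05 s, during which the arm holds its last target.

## Working session

There is one attempt and no reset: what is moved stays moved. The work goes in short steps, Python scripts to look and compute and a tool call to move; the robot and the scene stay as the last step left them, time stands still between calls to the robot, and variables do not carry over. Pictures are saved under pics/ and viewed, and the job is handed in when it is done.

Besides the shell and the picture viewer there is one more tool, called after ">>>" in YAML: its name, and indented under it one key for each argument. apply_moves: Moves the arm, as the interface text tells. Its arguments: {"type":"object","properties":{"steps":{"type":"array","items":{"type":"object","properties":{"slide":{"type":"array","items":{"type":"number"}},"turn":{"type":"array","items":{"type":"number"}}}}},"claw":{"type":"number"},"squeeze":{"type":"number"}},"required":["steps"]}

```bash
mkdir -p pics; ls
cat > h.py <<'E'
import numpy as np, cv2
from cell import arm
def shot(n,f=None,crop=None,scale=1):
    c=arm.camera(n); 
    if f:
        im=c["pixels"]
        if crop: im=im[crop[1]:crop[3],crop[0]:crop[2]]
        if scale!=1: im=cv2.resize(im,None,fx=scale,fy=scale,interpolation=cv2.INTER_CUBIC)
        cv2.imwrite("pics/"+f,im)
    return c
def ray(c,px):
    d=np.array([(px[0]-c["cx"])/c["fx"],(px[1]-c["cy"])/c["fy"],1.0])
    R=np.array(c["R"]);t=np.array(c["t"])
    return -R.T@t, R.T@d
def onz(c,px,z):
    o,d=ray(c,px); return o+d*(z-o[2])/d[2]
def proj(c,X):
    p=np.array(c["R"])@np.array(X)+np.array(c["t"]); return np.array([c["fx"]*p[0]/p[2]+c["cx"],c["fy"]*p[1]/p[2]+c["cy"]])
E
python3 - <<'E'
from h import *
s=arm.get_state(); print(s["t"],s["position"],s["tcp_rot"],s["gripper_width"])
for n in("scene","side","wrist"):
    c=shot(n,n+"0.png"); o,_=ray(c,(0,0)); print(n,o.round(3),c["fx"],c["R"][2])
    for q in("level","parallel","plate_top","front_knob_grip","left_knob_grip","bubble","stand"):
        print(q,[(np.round(r["pixel"],1).tolist(),round(r["p"],2)) for r in arm.landmark_of(n,q)])
print(arm.get_state()["t"])
E
```

```text
pics
0.0 [ 0.25695493 -0.6236924   0.24908102] [[-9.24627854e-01 -3.80871085e-01 -7.40856570e-04]
 [-3.80871785e-01  9.24626699e-01  1.46692584e-03]
 [ 1.26306129e-04  1.63853185e-03 -9.99998650e-01]] 0.08557141035049913
scene [ 0.997 -0.568  1.034] 425.07970598949413 [-0.44762556  0.38614685 -0.80654942]
level [([125.8, 322.0], 0.64), ([158.2, 241.5], 0.6), ([229.1, 294.9], 0.58)]
parallel [([379.9, 165.8], 0.86)]
plate_top [([323.3, 221.7], 0.59), ([377.8, 163.2], 0.57)]
front_knob_grip [([281.1, 193.2], 0.57)]
left_knob_grip [([229.4, 293.5], 0.73), ([368.0, 204.3], 0.6)]
bubble [([326.9, 167.8], 0.58)]
stand [([318.6, 232.0], 0.69)]
side [0.187 0.796 0.898] 393.4716662387334 [ 0.22402493 -0.73327409 -0.64196724]
level [([265.6, 189.9], 0.87), ([340.9, 196.2], 0.6), ([313.7, 166.8], 0.49)]
parallel [([196.8, 337.6], 0.85)]
plate_top [([228.2, 230.7], 0.67), ([309.4, 218.8], 0.65), ([269.6, 218.0], 0.62)]
front_knob_grip [([268.0, 221.2], 0.47)]
left_knob_grip [([188.5, 235.4], 0.59)]
bubble []
stand [([231.2, 245.3], 0.62), ([184.8, 236.2], 0.23)]
wrist [ 0.184 -0.654  0.374] 344.49616964876486 [ 0.28334625  0.11732112 -0.9518144 ]
level [([254.8, 331.3], 0.96), ([431.8, 274.1], 0.95)]
parallel []
plate_top []
front_knob_grip []
left_knob_grip []
bubble [([249.3, 355.4], 0.42), ([453.3, 293.1], 0.39)]
stand []
1.2
```

View pics/scene0.png

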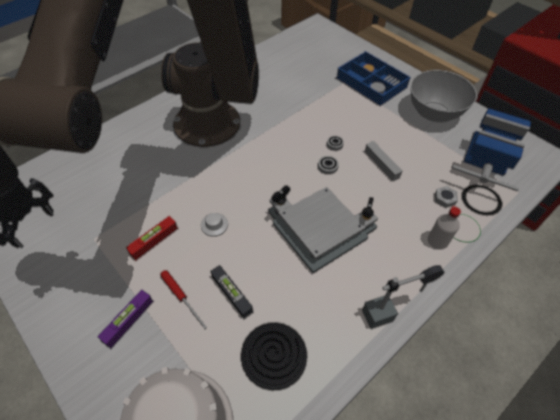

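View pics/side0.png

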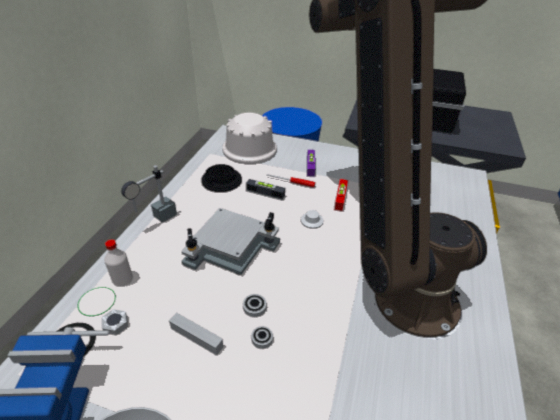

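View pics/wrist0.png

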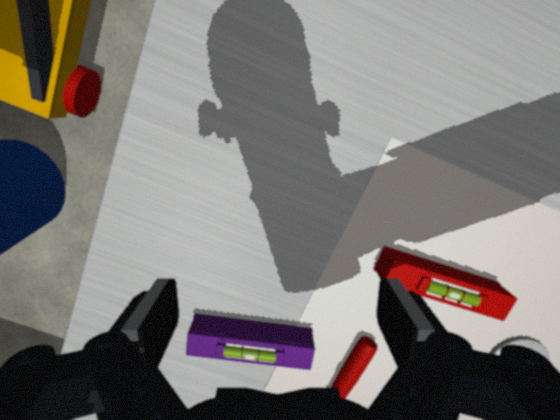

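Level candidates in the scene picture are a dark steel/black bar with a vial at (231,291), red at (152,238), purple at (125,318) and the plain bar at (383,160). I choose the dark one and will check it in a crop.

Run:
```python
from h import *
c=shot("scene"); im=c["pixels"]
a=cv2.resize(im[180:330,200:390],None,fx=4,fy=4,interpolation=cv2.INTER_CUBIC); cv2.imwrite("pics/s1.png",a[:600,:800])
d=shot("side"); im=d["pixels"]
a=cv2.resize(im[165:285,165:325],None,fx=5,fy=5,interpolation=cv2.INTER_CUBIC); cv2.imwrite("pics/s2.png",a)
for n,cc in(("scene",c),("side",d)):
  for r in arm.regions_of(n,"level"): 
    ys,xs=np.nonzero(r["region"]); print(n,r["rect"],r["p"],cv2.minAreaRect(np.c_[xs,ys].astype(np.float32)))
    print(onz(cc,(xs.mean(),ys.mean()),.03))
  for r in arm.regions_of(n,"stand"): print("stand",r["rect"],r["p"])
np.savez("cams.npz",**{n+k:np.array(cc[k]) for n,cc in(("scene",c),("side",d)) for k in("fx","fy","cx","cy","R","t")})
```

```text
scene [127.8, 216.9, 178.6, 259.7] 0.92 ((152.16873168945312, 237.91513061523438), (17.514177322387695, 56.82791519165039), 53.84181594848633)
[ 0.30163991 -0.4063978   0.03      ]
scene [96.9, 290.0, 154.2, 348.0] 0.83 ((125.02786254882812, 318.8627014160156), (18.9801082611084, 66.68251037597656), 41.72951126098633)
[ 0.46014354 -0.58201799  0.03      ]
scene [206.7, 267.4, 253.9, 316.1] 0.65 ((231.65321350097656, 291.8837585449219), (59.01008987426758, 15.41185474395752), 52.8152961730957)
[ 0.57826138 -0.34088217  0.03      ]
stand [269.1, 181.8, 376.1, 272.1] 0.9
stand [316.6, 156.1, 338.7, 175.0] 0.42
side [246.7, 177.7, 287.7, 199.3] 0.86 ((265.058837890625, 189.26470947265625), (41.95866012573242, 14.067066192626953), 14.03624439239502)
[ 0.56545686 -0.32244955  0.03      ]
side [333.7, 177.5, 348.9, 213.7] 0.62 ((340.23077392578125, 194.8461456298828), (9.021342277526855, 31.77081298828125), 11.309932708740234)
[ 0.29480527 -0.38308491  0.03      ]
side [304.5, 153.4, 314.7, 178.8] 0.57 ((309.5, 163.0), (26.0, 9.0), 90.0)
[ 0.45178818 -0.55431983  0.03      ]
stand [184.8, 208.5, 282.6, 279.4] 0.83
```

View pics/s1.png

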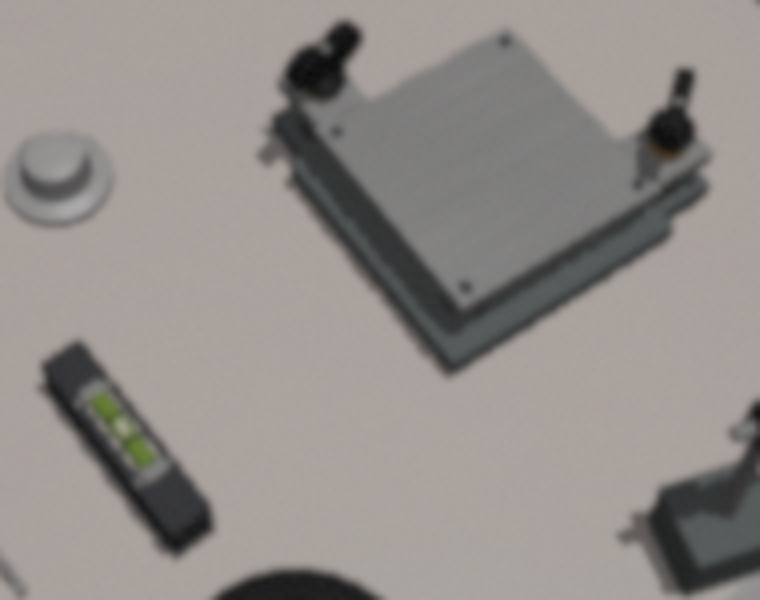

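View pics/s2.png

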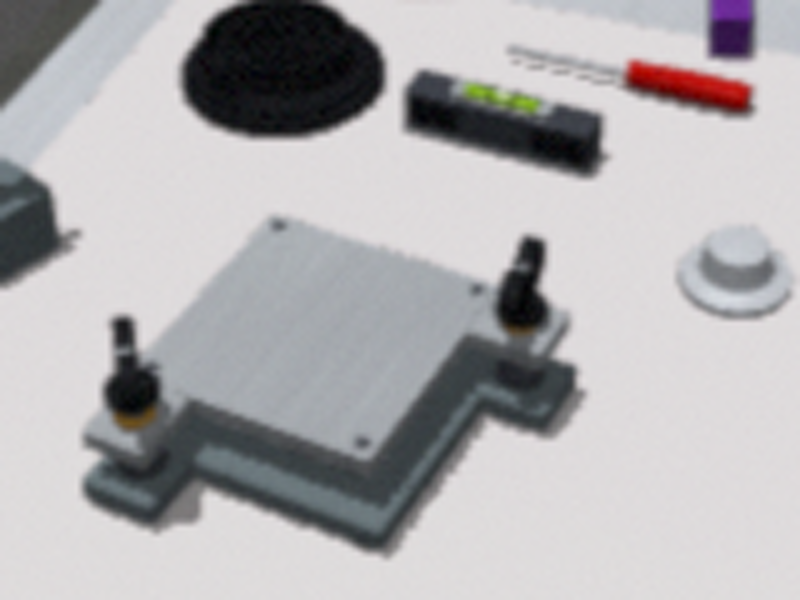

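The close crop confirms it: the dark bar with the yellow-green vial at scene (231,291) is the level, and the knobs are at scene (280,195) for front and (368,210) for left.

Run:
```python
from h import *
z=np.load("cams.npz")
C={n:{k:z[n+k] for k in("fx","fy","cx","cy","R","t")} for n in("scene","side")}
f=lambda p:(200+p[0]/4,180+p[1]/4)
g=lambda p:(165+p[0]/5,165+p[1]/5)
P=[onz(C["scene"],f(p),.070) for p in[(336,131),(505,40),(640,185),(465,287)]]  # FR?,...
Q=[onz(C["side"],g(p),.070) for p in[(475,290),(280,225),(362,442)]]
for X in(P,Q):
    for x in X: print(x.round(4))
P=np.array(P);print("c",P.mean(0), np.linalg.norm(P-np.roll(P,1,0),axis=1), (np.array(Q[1])+Q[2])/2)
for p in[(336,131),(505,40),(640,185),(465,287)]: pass
L=[onz(C["scene"],f(p),.040) for p in[(60,356),(188,513)]]; print("lev",L, L[1]-L[0], (L[0]+L[1])/2)
V=[onz(C["scene"],f(p),.045) for p in[(98,392),(150,460)]]; print("vial",np.mean(V,0), V[1]-V[0])
V=[onz(C["side"],g(p),.045) for p in[(465,88),(545,106)]]; print("vial",np.mean(V,0), V[1]-V[0])
```

```text
[ 0.5041 -0.0931  0.07  ]
[0.5259 0.0524 0.07  ]
[0.6745 0.0303 0.07  ]
[ 0.6518 -0.1146  0.07  ]
[ 0.5049 -0.0946  0.07  ]
[ 0.6484 -0.1136  0.07  ]
[0.5223 0.0543 0.07  ]
c [ 0.58907488 -0.03121695  0.07      ] [0.14934987 0.14712176 0.15017156 0.14667861] [ 0.58537242 -0.02964392  0.07      ]
lev [array([ 0.50155138, -0.33516399,  0.04      ]), array([ 0.64092327, -0.34156927,  0.04      ])] [ 0.13937189 -0.00640528  0.        ] [ 0.57123732 -0.33836663  0.04      ]
vial [ 0.57047581 -0.33595553  0.045     ] [ 5.88794660e-02 -4.49317970e-03  1.11022302e-16]
vial [ 0.56618089 -0.3336679   0.045     ] [-0.06335922  0.00180852  0.        ]
```

```bash
cat >> h.py <<'E'
def goal(p,yh):
    "slide(mm) and turn(deg) to reach TCP p with tool y heading yh deg, tool down"
    s=arm.get_state(); R=np.array(s["tcp_rot"]); P=np.array(s["position"])
    a=np.radians(yh); y=np.array([np.cos(a),np.sin(a),0]); z=np.array([0,0,-1.]); x=np.cross(y,z)
    G=np.c_[x,y,z]; from scipy.spatial.transform import Rotation as Ro
    rv=np.degrees(Ro.from_matrix(R.T@G).as_rotvec()); sl=R.T@(np.array(p)-P)*1000
    print("t",round(s["t"],2),"pos",P.round(4),"yhead",round(float(np.degrees(np.arctan2(R[1,1],R[0,1]))),2),"F",np.round(s["contact_force"],1),"w",round(s["gripper_width"],4))
    print("slide",sl.round(1).tolist(),"turn",rv.round(2).tolist())
E
python3 -c "
from h import *
goal((.569,-.336,.20),87)"
```

```text
t 1.5 pos [ 0.2571 -0.6241  0.25  ] yhead 112.39 F [-0.4  0.2 -0.1] w 0.0852
slide [-398.1, 147.6, 50.0] turn [-0.0, 0.0, 25.39]
```

>>> apply_moves:
  steps:
    - {"slide":[-398,147.6,50],"turn":[0,0,25.4]}
    - {"slide":[-398,147.6,50],"turn":[0,0,25.4]}
    - {"slide":[-398,147.6,50],"turn":[0,0,25.4]}
    - {"slide":[-398,147.6,50],"turn":[0,0,25.4]}
    - {"slide":[-398,147.6,50],"turn":[0,0,25.4]}
    - {"slide":[-398,147.6,50],"turn":[0,0,25.4]}
    - {"slide":[-398,147.6,50],"turn":[0,0,25.4]}
    - {"slide":[-398,147.6,50],"turn":[0,0,25.4]}
    - {"slide":[-398,147.6,50],"turn":[0,0,25.4]}
  claw: 1

```text
t: 2.62
position: [0.5689, -0.3358, 0.1998]
tcp_rot: [[-0.999, 0.052, -0.0], [0.052, 0.999, 0.0], [0.0, 0.0, -1.0]]
contact_force: [-0.0, -0.1, 0.4]
gripper_width: 0.0851
```

```bash
python3 -c "
from h import *
goal((.569,-.336,.20),87)
c=shot('wrist','w1.png')
for q in ('level','bubble'):print(q,[(np.round(r['pixel'],1).tolist(),round(r['p'],2)) for r in arm.landmark_of('wrist',q)])
for k in ('R','t'): print(k,np.array(c[k]).tolist())
print(proj(c,(.569,-.336,.04)),arm.get_state()['qpos'])
print(c['cx'],c['cy'])
"
```

```text
t 2.62 pos [ 0.5689 -0.3358  0.1998] yhead 87.04 F [-0.  -0.1  0.4] w 0.0851
slide [-0.1, -0.2, -0.2] turn [0.0, -0.03, 0.04]
level [([275.9, 190.7], 0.66)]
bubble [([273.9, 203.8], 0.64), ([155.3, 122.7], 0.63)]
R [[0.05120088856891384, 0.9986883641524067, 0.00014253541145223104], [0.9507580348337106, -0.04878727317437983, 0.30607018994888896], [0.30567569122992794, -0.015535549002152838, -0.952008938250218]]
t [0.3056448293552786, -0.581048286541339, 0.15319166567951892]
[276.39314419 201.04224069] [-2.40721186e-01  3.67645119e-01 -9.09464142e-02  9.37051819e-05
 -1.11178895e+00 -1.38406464e+00]
277.30098172798796 214.42545365781544
```

View pics/w1.png

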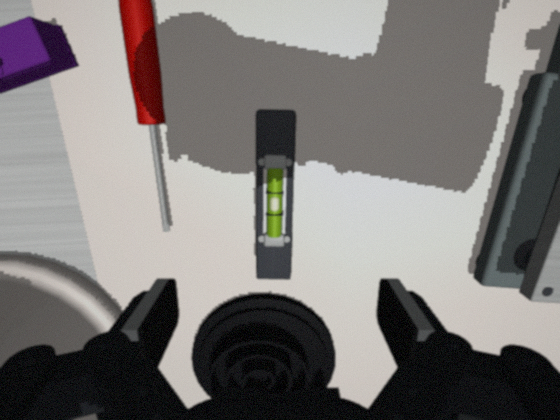

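```bash
python3 -c "
from h import *
c=shot('wrist')
for p in [(257,110),(296,110),(258,278),(291,278),(276,110),(274.5,278)]: print(p,onz(c,p,.04).round(4))
a=onz(c,(276,110),.04);b=onz(c,(274.5,278),.04);print((a+b)/2,np.linalg.norm(a-b),np.degrees(np.arctan2(*(b-a)[[1,0]])))
print('bub',onz(c,(274,203.5),.0445),onz(c,(275,194),.0445),onz(c,(275,214),.0445))
im=c['pixels'];cv2.imwrite('pics/w2.png',cv2.resize(im[90:300,220:340],None,fx=2.8,fy=2.8,interpolation=2))
goal((.569,-.336,.03),87)
"
```

```text
(257, 110) [ 0.4932 -0.3484  0.04  ]
(296, 110) [ 0.4949 -0.3177  0.04  ]
(258, 278) [ 0.6411 -0.3581  0.04  ]
(291, 278) [ 0.6427 -0.3278  0.04  ]
(276, 110) [ 0.494  -0.3335  0.04  ]
(274.5, 278) [ 0.6419 -0.3429  0.04  ]
[ 0.56795554 -0.33819916  0.04      ] 0.14813733467717163 -3.6656254245356203
bub [ 0.56929298 -0.33925482  0.0445    ] [ 0.56108411 -0.33795309  0.0445    ] [ 0.57863164 -0.33892869  0.0445    ]
t 2.83 pos [ 0.5681 -0.337   0.2004] yhead 86.9 F [ 0.4 -0.3 -0.2] w 0.085
slide [-0.8, 1.1, 170.4] turn [-0.01, 0.03, -0.1]
```

View pics/w2.png

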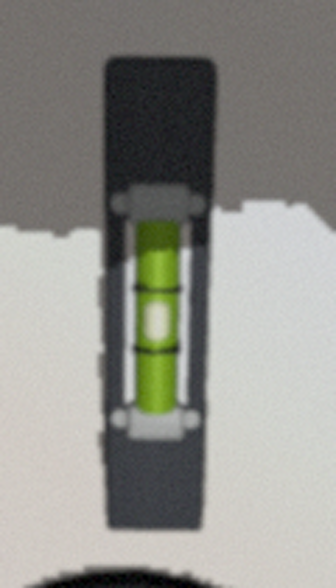

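>>> apply_moves:
  steps:
    - {"slide":[0.9,-2,62],"turn":[0,0,0.7]}
    - {"slide":[0.9,-2,120],"turn":[0,0,0.7]}
    - {"slide":[0.9,-2,155],"turn":[0,0,0.7]}
    - {"slide":[0.9,-2,170],"turn":[0,0,0.7]}
    - {"slide":[0.9,-2,170],"turn":[0,0,0.7]}

```text
t: 3.45
position: [0.5675, -0.3385, 0.0298]
tcp_rot: [[-0.998, 0.065, -0.001], [0.065, 0.998, 0.0], [0.001, 0.0, -1.0]]
contact_force: [-0.4, -0.0, 0.3]
gripper_width: 0.0855
```

>>> apply_moves:
  steps:
    - {"slide":[0,0,0]}
    - {"slide":[0,0,0]}
    - {"slide":[0,0,0]}
    - {"slide":[0,0,0]}
    - {"slide":[0,0,0]}
    - {"slide":[0,0,0]}
  claw: -1
  squeeze: 40

```text
invalid input
```

Turn must be present, it seems.

>>> apply_moves:
  steps:
    - {"slide":[0,0,0],"turn":[0,0,0]}
    - {"slide":[0,0,0],"turn":[0,0,0]}
    - {"slide":[0,0,0],"turn":[0,0,0]}
    - {"slide":[0,0,0],"turn":[0,0,0]}
    - {"slide":[0,0,0],"turn":[0,0,0]}
  claw: -1
  squeeze: 40

```text
t: 4.08
position: [0.5685, -0.3383, 0.0313]
tcp_rot: [[-0.998, 0.064, 0.002], [0.064, 0.998, -0.001], [-0.002, -0.001, -1.0]]
contact_force: [-1.0, 0.4, 6.9]
gripper_width: 0.0316
```

```bash
python3 -c "
from h import *
goal((.587,-.0305,.19),81.6)"
```

```text
t 4.08 pos [ 0.5685 -0.3383  0.0313] yhead 86.32 F [-1.   0.4  6.9] w 0.0316
slide [1.1, 308.2, -158.9] turn [-0.04, 0.09, 4.72]
```

>>> apply_moves:
  steps:
    - {"slide":[0,0,-40],"turn":[0,0,0]}
    - {"slide":[0,0,-90],"turn":[0,0,0]}
    - {"slide":[1.5,40,-130],"turn":[0,0,1]}
    - {"slide":[1.5,95,-160],"turn":[0,0,2]}
    - {"slide":[1.5,155,-160],"turn":[0,0,3]}
    - {"slide":[1.5,215,-160],"turn":[0,0,4.7]}
    - {"slide":[1.5,265,-160],"turn":[0,0,4.7]}
    - {"slide":[1.5,300,-160],"turn":[0,0,4.7]}
    - {"slide":[1.5,308,-160],"turn":[0,0,4.7]}
    - {"slide":[1.5,308,-160],"turn":[0,0,4.7]}

```text
t: 5.32
position: [0.5857, -0.0302, 0.1894]
tcp_rot: [[-0.989, 0.145, -0.001], [0.145, 0.989, 0.0], [0.001, -0.0, -1.0]]
contact_force: [-0.4, -0.4, -5.0]
gripper_width: 0.0313
```

```bash
python3 -c "
from h import *
goal((.587,-.0305,.103),81.6)
c=shot('wrist','w3.png'); d=shot('side','w3s.png',(150,150,350,300),4)
for q in ('level','bubble','plate_top','front_knob_grip','left_knob_grip'):print(q,[(np.round(r['pixel'],1).tolist(),round(r['p'],2)) for r in arm.landmark_of('wrist',q)])
import pickle; pickle.dump(c,open('w3.pkl','wb'))
"
```

```text
t 5.33 pos [ 0.5857 -0.0302  0.1894] yhead 81.64 F [-0.4 -0.4 -5. ] w 0.0313
slide [-1.5, -0.1, 86.4] turn [-0.01, -0.08, 0.04]
level [([273.7, 271.7], 0.55)]
bubble [([276.3, 327.3], 0.61)]
plate_top []
front_knob_grip [([163.6, 40.9], 0.94)]
left_knob_grip [([440.6, 314.9], 0.55)]
```

View pics/w3.png

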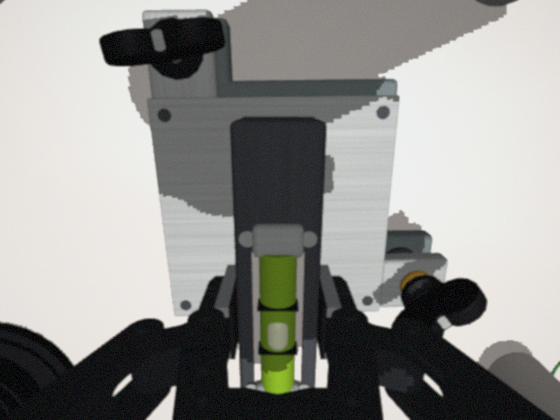

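View pics/w3s.png

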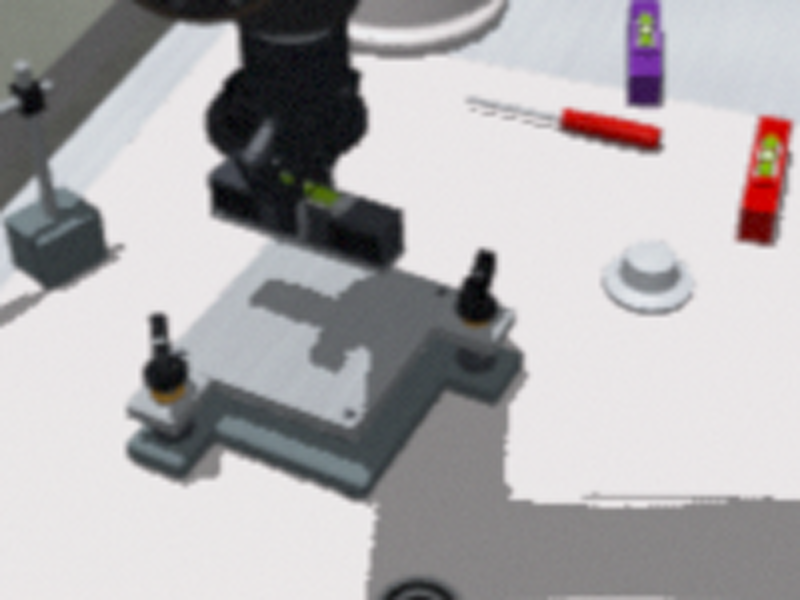

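```bash
python3 -c "
from h import *
import pickle; c=pickle.load(open('w3.pkl','rb'))
P=np.array([onz(c,p,.07) for p in [(164,115),(383,112),(367,301),(186,305)]]);print(P.round(4),P.mean(0))
ex=(P[3]-P[0]+P[2]-P[1]);ey=P[1]-P[0]+P[2]-P[3];print(np.degrees(np.arctan2(ex[1],ex[0])),np.degrees(np.arctan2(ey[1],ey[0])),np.linalg.norm(ex)/2,np.linalg.norm(ey)/2)
for p in [(102,46),(222,33),(163.6,40.9)]: print(onz(c,p,.118).round(4))
im=c['pixels'];cv2.imwrite('pics/w4.png',np.hstack([cv2.resize(im[0:110,90:240],None,fx=2.6,fy=2.6,interpolation=2),cv2.resize(im[240:350,370:520],None,fx=2.6,fy=2.6,interpolation=2)]))
"
```

```text
[[ 0.5035 -0.0953  0.07  ]
 [ 0.523   0.0518  0.07  ]
 [ 0.6677  0.0314  0.07  ]
 [ 0.6502 -0.1138  0.07  ]] [ 0.58609407 -0.0314908   0.07      ]
-7.604665953646417 82.76528360433394 0.1469833751283603 0.14736015224093538
[ 0.4664 -0.1033  0.118 ]
[ 0.4694 -0.0411  0.118 ]
[ 0.4687 -0.0714  0.118 ]
```

View pics/w4.png

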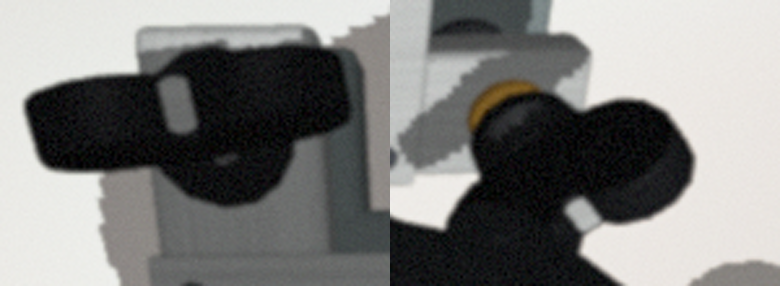

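>>> apply_moves:
  steps:
    - {"slide":[-1,-1,35],"turn":[0,0,-0.4]}
    - {"slide":[-1,-1,65],"turn":[0,0,-0.4]}
    - {"slide":[-1,-1,80],"turn":[0,0,-0.4]}
    - {"slide":[-1,-1,86],"turn":[0,0,-0.4]}
    - {"slide":[-1,-1,86.5],"turn":[0,0,-0.4]}

```text
t: 6.3
position: [0.5876, -0.0317, 0.104]
tcp_rot: [[-0.99, 0.139, 0.001], [0.139, 0.99, -0.0], [-0.001, 0.0, -1.0]]
contact_force: [0.7, -0.9, -4.6]
gripper_width: 0.0312
```

>>> apply_moves:
  steps:
    - {"slide":[0,0,0.8],"turn":[0,0,0]}
    - {"slide":[0,0,0.8],"turn":[0,0,0]}

```text
t: 6.55
position: [0.5876, -0.0315, 0.1035]
tcp_rot: [[-0.99, 0.139, 0.001], [0.139, 0.99, 0.0], [-0.001, 0.0, -1.0]]
contact_force: [-0.3, -0.6, -5.9]
gripper_width: 0.0314
```

>>> apply_moves:
  steps:
    - {"slide":[0,0,0.8],"turn":[0,0,0]}
    - {"slide":[0,0,0.8],"turn":[0,0,0]}

```text
t: 6.8
position: [0.5872, -0.0316, 0.1021]
tcp_rot: [[-0.99, 0.139, 0.0], [0.139, 0.99, 0.0], [-0.0, 0.0, -1.0]]
contact_force: [-0.2, -1.0, -5.2]
gripper_width: 0.0312
```

>>> apply_moves:
  steps:
    - {"slide":[0,0,0.8],"turn":[0,0,0]}
    - {"slide":[0,0,0.8],"turn":[0,0,0]}

```text
t: 7.05
position: [0.5874, -0.0316, 0.1015]
tcp_rot: [[-0.99, 0.139, 0.0], [0.139, 0.99, -0.0], [-0.0, 0.0, -1.0]]
contact_force: [-0.8, 0.9, -1.2]
gripper_width: 0.0311
```

>>> apply_moves:
  steps:
    - {"slide":[0,0,0.6],"turn":[0,0,0]}
    - {"slide":[0,0,0.6],"turn":[0,0,0]}

```text
t: 7.3
position: [0.5876, -0.0316, 0.101]
tcp_rot: [[-0.99, 0.139, 0.001], [0.139, 0.99, -0.0], [-0.001, 0.0, -1.0]]
contact_force: [-1.4, 0.9, 2.0]
gripper_width: 0.0313
```

>>> apply_moves:
  steps:
    - {"slide":[0,0,0],"turn":[0,0,0]}
    - {"slide":[0,0,0],"turn":[0,0,0]}
    - {"slide":[0,0,0],"turn":[0,0,0]}
    - {"slide":[0,0,0],"turn":[0,0,0]}
  claw: 1

```text
t: 7.8
position: [0.5872, -0.0316, 0.1005]
tcp_rot: [[-0.99, 0.139, 0.0], [0.139, 0.99, 0.0], [-0.0, 0.0, -1.0]]
contact_force: [-0.2, -0.2, 0.6]
gripper_width: 0.0855
```

>>> apply_moves:
  steps:
    - {"slide":[0,0,-40],"turn":[0,0,0]}
    - {"slide":[30,0,-90],"turn":[0,0,0]}
    - {"slide":[70,0,-120],"turn":[0,0,0]}
    - {"slide":[80,0,-120],"turn":[0,0,0]}
    - {"slide":[80,0,-120],"turn":[0,0,0]}

```text
t: 8.43
position: [0.5075, -0.0204, 0.2207]
tcp_rot: [[-0.99, 0.139, 0.001], [0.139, 0.99, 0.0], [-0.001, 0.001, -1.0]]
contact_force: [1.4, 0.6, -0.4]
gripper_width: 0.0857
```

```bash
python3 -c "
from h import *
c=shot('wrist','w5.png')
import pickle; pickle.dump(c,open('w5.pkl','wb'))
for q in ('level','bubble','front_knob_grip','left_knob_grip'):print(q,[(np.round(r['pixel'],1).tolist(),round(r['p'],2)) for r in arm.landmark_of('wrist',q)])
print(arm.get_state()['t'],arm.get_state()['qpos'])
"
```

```text
level [([276.7, 292.0], 0.83)]
bubble [([278.0, 311.5], 0.4)]
front_knob_grip [([190.9, 175.4], 0.84)]
left_knob_grip []
8.675 [ 3.46042028e-01  1.08707515e-01 -3.92666985e-01  6.01690156e-05
 -1.07141879e+00 -2.05695264e+00]
```

View pics/w5.png

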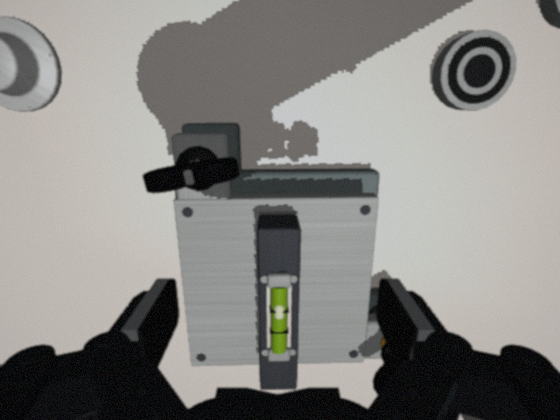

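```bash
python3 -c "
from h import *
import pickle; c=pickle.load(open('w5.pkl','rb'));im=c['pixels']
a=cv2.resize(im[260:370,240:320],None,fx=5,fy=5,interpolation=2);b=cv2.resize(im[110:220,135:250],None,fx=5,fy=5,interpolation=2);cv2.imwrite('pics/w6.png',np.hstack([a,b])[:550,:800])
P=np.array([onz(c,p,.07) for p in [(187,212),(365,210),(353,354),(201,357)]]);print(P.round(4),P.mean(0))
"
```

```text
[[ 0.5043 -0.0954  0.07  ]
 [ 0.5231  0.0519  0.07  ]
 [ 0.6668  0.0316  0.07  ]
 [ 0.6499 -0.1141  0.07  ]] [ 0.58604121 -0.03150045  0.07      ]
```

View pics/w6.png

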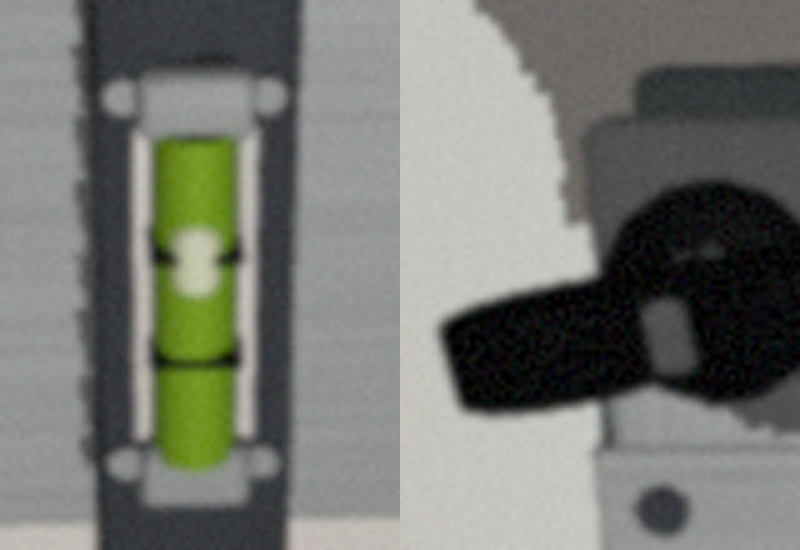

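```bash
python3 -c "
from h import *
import pickle; c=pickle.load(open('w5.pkl','rb'));im=c['pixels']
m=(im.max(2)<45).astype(np.uint8); m=m[150:200,135:245]
cv2.imwrite('pics/w7.png',cv2.resize(im[140:210,130:250],None,fx=6,fy=6,interpolation=2))
c2=c
for z in(.112,.118,.124):print(z,onz(c,(190.9,175.4),z).round(4))
print(proj(c,(.4668,-.0755,.112)),proj(c,(.4668,-.0755,.124)),proj(c,(.4668,-.0755,.090)))
"
```

```text
0.112 [ 0.4674 -0.0738  0.112 ]
0.118 [ 0.4665 -0.0722  0.118 ]
0.124 [ 0.4655 -0.0705  0.124 ]
[188.29620991 174.81922573] [183.7715379  178.46932617] [195.54446754 168.97198015]
```

View pics/w7.png

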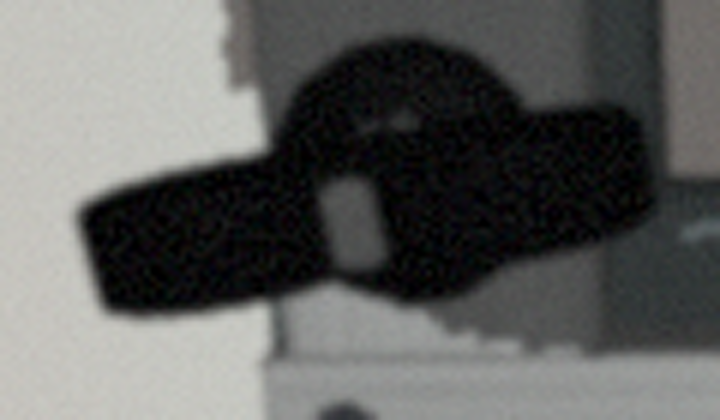

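```bash
python3 -c "
from h import *
goal((.467,-.073,.20),180)"
```

```text
t 8.68 pos [ 0.5082 -0.0207  0.2194] yhead 81.97 F [-0.5  0.   0.2] w 0.0852
slide [33.5, -57.6, 19.6] turn [0.04, -0.12, -98.03]
```

>>> apply_moves:
  steps:
    - {"slide":[10,-20,0],"turn":[0,0,-98]}
    - {"slide":[33.5,-57.6,0],"turn":[0,0,-98]}
    - {"slide":[33.5,-57.6,0],"turn":[0,0,-98]}
    - {"slide":[33.5,-57.6,20],"turn":[0,0,-98]}
    - {"slide":[33.5,-57.6,20],"turn":[0,0,-98]}
    - {"slide":[33.5,-57.6,20],"turn":[0,0,-98]}
    - {"slide":[33.5,-57.6,20],"turn":[0,0,-98]}
    - {"slide":[33.5,-57.6,20],"turn":[0,0,-98]}
    - {"slide":[33.5,-57.6,20],"turn":[0,0,-98]}
    - {"slide":[33.5,-57.6,20],"turn":[0,0,-98]}
  claw: 0

```text
t: 9.93
position: [0.4669, -0.073, 0.1999]
tcp_rot: [[-0.001, -1.0, -0.001], [-1.0, 0.001, -0.0], [0.0, 0.001, -1.0]]
contact_force: [0.1, -0.4, -0.3]
gripper_width: 0.0426
```

```bash
python3 -c "
from h import *
c=shot('wrist','w8.png')
import pickle; pickle.dump(c,open('w8.pkl','wb'))
for q in ('bubble','front_knob_grip'):
  for r in arm.landmark_of('wrist',q): print(q,r['pixel'],r['p'],onz(c,r['pixel'],.112))
for p in ((.467,-.073,.124),(.467,-.073,.07)):print(proj(c,p))
goal((.467,-.073,.114),180)
"
```

```text
bubble [112.8, 286.8] 0.61 [ 0.5800565  -0.03040317  0.112     ]
front_knob_grip [277.6, 228.1] 0.9 [ 0.46607483 -0.07351044  0.112     ]
front_knob_grip [111.7, 292.2] 0.41 [ 0.58144134 -0.02617217  0.112     ]
[276.16733101 235.53556408]
[276.23874528 209.92115355]
t 10.07 pos [ 0.4668 -0.073   0.2002] yhead 179.78 F [ 0.2 -0.5  0.3] w 0.0423
slide [0.0, -0.3, 86.2] turn [0.04, -0.01, -0.22]
```

View pics/w8.png

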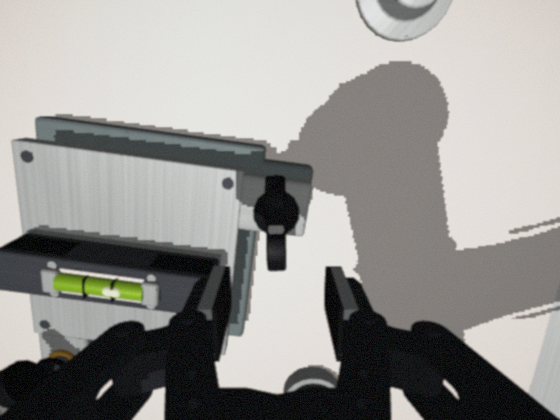

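>>> apply_moves:
  steps:
    - {"slide":[0,-0.5,45],"turn":[0,0,0]}
    - {"slide":[0,-0.5,75],"turn":[0,0,0]}
    - {"slide":[0,-0.5,87],"turn":[0,0,0]}
    - {"slide":[0,-0.5,87],"turn":[0,0,0]}

```text
t: 10.58
position: [0.4672, -0.073, 0.1133]
tcp_rot: [[-0.001, -1.0, -0.001], [-1.0, 0.001, -0.0], [0.0, 0.001, -1.0]]
contact_force: [0.3, -0.7, -0.1]
gripper_width: 0.0433
```

>>> apply_moves:
  steps:
    - {"slide":[0,0,0],"turn":[0,0,0]}
    - {"slide":[0,0,0],"turn":[0,0,0]}
    - {"slide":[0,0,0],"turn":[0,0,0]}
    - {"slide":[0,0,0],"turn":[0,0,0]}
  claw: -1
  squeeze: 30

```text
t: 11.08
position: [0.468, -0.0727, 0.1147]
tcp_rot: [[0.0, -1.0, 0.002], [-1.0, -0.0, 0.0], [-0.0, -0.002, -1.0]]
contact_force: [-0.8, 1.4, 6.5]
gripper_width: 0.0123
```

```bash
python3 -c "
from h import *
c=shot('wrist','w9.png')
goal((.467,-.073,.114),180)
"
```

```text
t 11.12 pos [ 0.468  -0.0727  0.1147] yhead -179.99 F [-1.2  0.9  7. ] w 0.0124
slide [0.3, 1.0, 0.7] turn [-0.12, 0.01, 0.01]
```

View pics/w9.png

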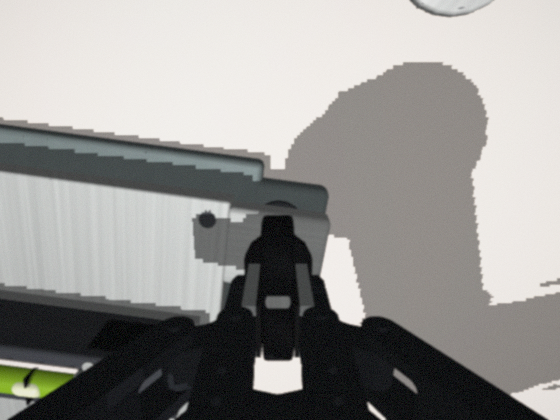

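```bash
python3 -c "
from h import *
import pickle; c=pickle.load(open('w8.pkl','rb'));im=c['pixels']
cv2.imwrite('pics/w10.png',cv2.resize(im[255:315,35:165],None,fx=6,fy=6,interpolation=2))
"
```

```text
(no output)
```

View pics/w10.png

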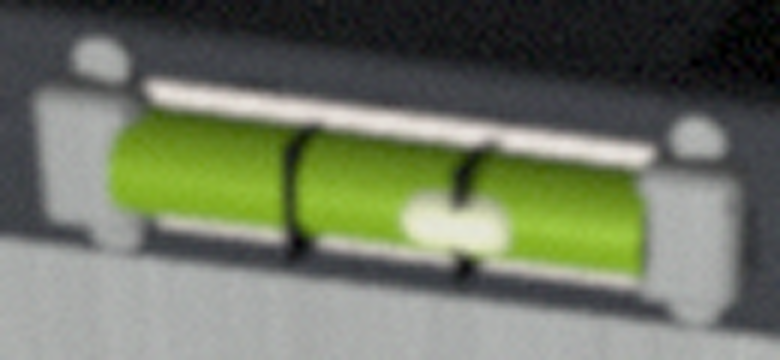

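>>> apply_moves:
  steps:
    - {"slide":[0,0,0],"turn":[0,0,-10]}
    - {"slide":[0,0,0],"turn":[0,0,-20]}
    - {"slide":[0,0,0],"turn":[0,0,-30]}
    - {"slide":[0,0,0],"turn":[0,0,-40]}
    - {"slide":[0,0,0],"turn":[0,0,-50]}
    - {"slide":[0,0,0],"turn":[0,0,-60]}
    - {"slide":[0,0,0],"turn":[0,0,-69]}
    - {"slide":[0,0,0],"turn":[0,0,-74]}
    - {"slide":[0,0,0],"turn":[0,0,-74]}

```text
t: 12.25
position: [0.4658, -0.0744, 0.1146]
tcp_rot: [[0.962, -0.274, -0.003], [-0.274, -0.962, -0.003], [-0.002, 0.003, -1.0]]
contact_force: [-5.7, -6.5, 13.2]
gripper_width: 0.0128
```

```bash
python3 -c "
from h import *
c=shot('wrist','w11.png')
goal((.467,-.073,.114),254)
for r in arm.landmark_of('wrist','bubble'): print(r)
"
```

```text
t 12.3 pos [ 0.4658 -0.0744  0.1146] yhead -105.96 F [-5.8 -6.3 13.5] w 0.0122
slide [0.8, -1.7, 0.6] turn [0.18, 0.1, 0.04]
{'pixel': [41.9, 25.7], 'p': 0.85}
{'pixel': [110.0, 38.6], 'p': 0.39}
```

View pics/w11.png

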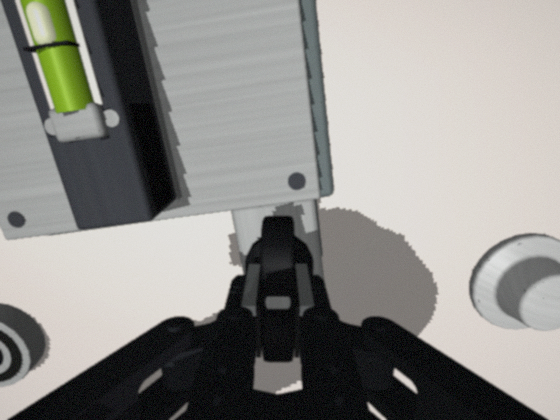

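>>> apply_moves:
  steps:
    - {"slide":[0,0,0],"turn":[0,0,0]}
    - {"slide":[0,0,0],"turn":[0,0,0]}
    - {"slide":[0,0,-30],"turn":[0,0,0]}
    - {"slide":[0,0,-80],"turn":[0,0,0]}
    - {"slide":[0,0,-110],"turn":[0,0,0]}
    - {"slide":[0,0,-110],"turn":[0,0,0]}
    - {"slide":[0,0,-110],"turn":[0,0,0]}
    - {"slide":[0,0,-110],"turn":[0,0,0]}
  claw: -0.3

```text
t: 13.35
position: [0.4667, -0.0729, 0.2225]
tcp_rot: [[0.961, -0.276, -0.002], [-0.276, -0.961, -0.0], [-0.002, 0.001, -1.0]]
contact_force: [-0.5, 0.3, -1.1]
gripper_width: 0.0297
```

```bash
python3 -c "
from h import *
c=shot('wrist','w12.png')
goal((.467,-.073,.114),254)
for q in ('bubble','front_knob_grip'):
  for r in arm.landmark_of('wrist',q): print(q,r)
"
```

```text
t 13.4 pos [ 0.4667 -0.0729  0.2225] yhead -106.01 F [0.1 0.  1.1] w 0.0301
slide [0.5, -0.1, 108.5] turn [0.05, 0.1, -0.01]
bubble {'pixel': [157.5, 58.2], 'p': 0.5}
front_knob_grip {'pixel': [282.2, 215.9], 'p': 0.62}
```

View pics/w12.png

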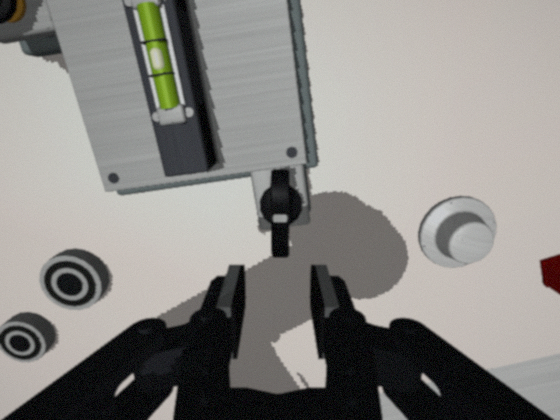

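```bash
python3 -c "
from h import *
c=shot('wrist')
s=arm.get_state();P=np.array(s['position'])
b=onz(c,(157.5,58.2),.1145);o,d=ray(c,(277,214)); print(b)
off=o-P # camera offset from TCP
# lower to TCP z=.17
o2z=.17+off[2]; 
ctr=(off+d*(.1145-o2z)/d[2]); T=b-ctr; T[2]=.17; print(T); goal(T,254)
"
```

```text
[ 0.58771643 -0.03033994  0.1145    ]
[ 0.56795408 -0.02518011  0.17      ]
t 13.55 pos [ 0.467  -0.0729  0.2229] yhead -106.01 F [-0.4  0.1  0.5] w 0.0299
slide [83.9, -73.7, 52.8] turn [0.03, 0.06, -0.01]
```

>>> apply_moves:
  steps:
    - {"slide":[40,-36,10],"turn":[0,0,0]}
    - {"slide":[84,-73.7,30],"turn":[0,0,0]}
    - {"slide":[84,-73.7,52],"turn":[0,0,0]}
    - {"slide":[84,-73.7,52],"turn":[0,0,0]}
    - {"slide":[84,-73.7,52],"turn":[0,0,0]}

```text
t: 14.18
position: [0.5683, -0.0254, 0.1722]
tcp_rot: [[0.961, -0.276, 0.0], [-0.276, -0.961, -0.0], [0.0, 0.0, -1.0]]
contact_force: [0.9, 0.3, 0.2]
gripper_width: 0.0298
```

```bash
cat >> h.py <<'E'
def bub(f,cr):
    c=arm.camera("wrist"); im=c["pixels"]; cv2.imwrite("pics/"+f,cv2.resize(im[cr[1]:cr[3],cr[0]:cr[2]],None,fx=5,fy=5,interpolation=2)); return c
E
python3 -c "
from h import *
c=bub('w13.png',(200,160,360,270)); cv2.imwrite('pics/w13f.png',c['pixels'])
for r in arm.landmark_of('wrist','bubble'): print(r)
import pickle; pickle.dump(c,open('w13.pkl','wb'))
"
```

```text
{'pixel': [272.5, 212.2], 'p': 0.82}
```

View pics/w13.png

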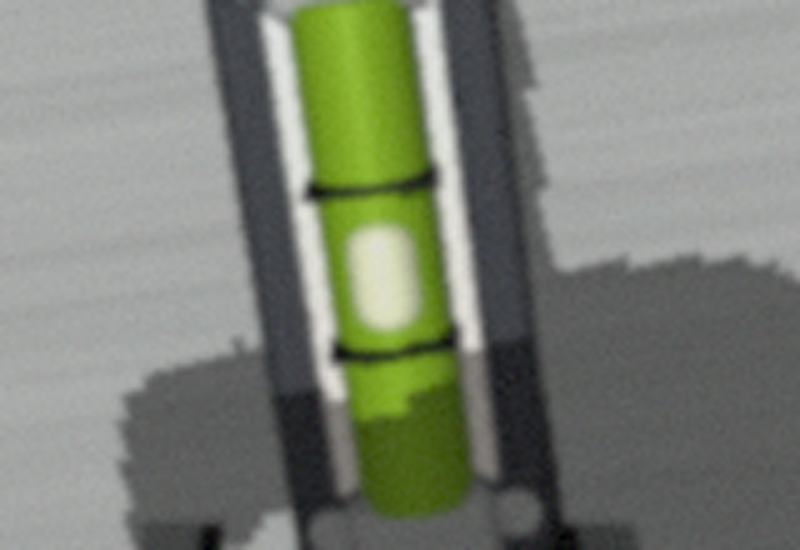

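>>> apply_moves:
  steps:
    - {"slide":[-57,-2,0],"turn":[0,0,0]}
    - {"slide":[-57,-2,0],"turn":[0,0,0]}
    - {"slide":[-57,-2,0],"turn":[0,0,0]}

```text
t: 14.65
position: [0.5147, -0.0074, 0.1731]
tcp_rot: [[0.961, -0.275, 0.003], [-0.275, -0.961, 0.001], [0.003, -0.002, -1.0]]
contact_force: [0.2, 0.1, 0.4]
gripper_width: 0.0299
```

```bash
python3 -c "
from h import *
c=bub('w14.png',(200,50,360,160)); cv2.imwrite('pics/w14f.png',c['pixels'])
print(arm.landmark_of('wrist','bubble'))
goal((.467,-.073,.114),254)
o,d=ray(c,(277,103));print(d)
"
```

```text
[{'pixel': [280.5, 108.5], 'p': 0.84}]
t 14.75 pos [ 0.515  -0.0076  0.1724] yhead -106.01 F [ 0.6 -0.2  0.5] w 0.0298
slide [-28.2, 76.2, 58.3] turn [-0.06, -0.1, -0.01]
[ 0.00318303  0.00173745 -1.05100146]
```

View pics/w14.png

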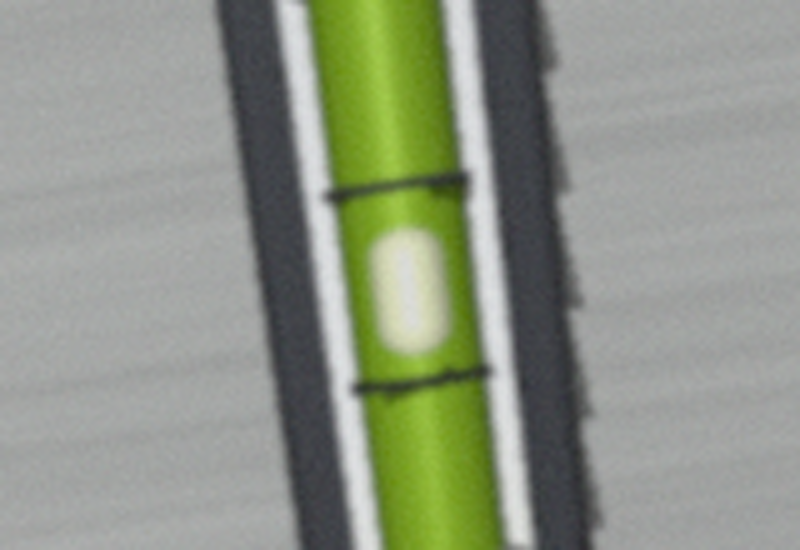

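>>> apply_moves:
  steps:
    - {"slide":[-28,55,0],"turn":[0,0,0]}
    - {"slide":[-28,76,0],"turn":[0,0,0]}
    - {"slide":[-28,76,15],"turn":[0,0,0]}
    - {"slide":[-28,76,45],"turn":[0,0,0]}
    - {"slide":[-28,76,59],"turn":[0,0,0]}
    - {"slide":[-28,76,59],"turn":[0,0,0]}

```text
t: 15.5
position: [0.466, -0.0731, 0.1118]
tcp_rot: [[0.961, -0.276, -0.002], [-0.276, -0.961, -0.001], [-0.002, 0.001, -1.0]]
contact_force: [-0.4, -0.2, -0.2]
gripper_width: 0.03
```

>>> apply_moves:
  steps:
    - {"slide":[0,0,0],"turn":[0,0,0]}
    - {"slide":[0,0,0],"turn":[0,0,0]}
    - {"slide":[0,0,0],"turn":[0,0,-3]}
    - {"slide":[0,0,0],"turn":[0,0,-5]}
    - {"slide":[0,0,0],"turn":[0,0,-5]}
  claw: -1

```text
t: 16.12
position: [0.4662, -0.0745, 0.1133]
tcp_rot: [[0.982, -0.19, -0.0], [-0.19, -0.982, -0.003], [0.0, 0.003, -1.0]]
contact_force: [2.7, -12.9, -3.8]
gripper_width: 0.0125
```

>>> apply_moves:
  steps:
    - {"slide":[0,0,0],"turn":[0,0,0]}
    - {"slide":[0,0,0],"turn":[0,0,0]}
    - {"slide":[0,0,-30],"turn":[0,0,0]}
    - {"slide":[0,0,-59],"turn":[0,0,5]}
    - {"slide":[28,-56,-59],"turn":[0,0,5]}
    - {"slide":[28,-76,-59],"turn":[0,0,5]}
    - {"slide":[28,-76,-59],"turn":[0,0,5]}
    - {"slide":[28,-76,-59],"turn":[0,0,5]}
    - {"slide":[28,-76,-59],"turn":[0,0,5]}
    - {"slide":[28,-76,-59],"turn":[0,0,5]}
  claw: -0.3

```text
t: 17.38
position: [0.5079, -0.0042, 0.1716]
tcp_rot: [[0.961, -0.277, 0.0], [-0.277, -0.961, 0.0], [-0.0, -0.0, -1.0]]
contact_force: [-0.4, 0.0, -0.5]
gripper_width: 0.0297
```

```bash
python3 -c "
from h import *
c=bub('w15.png',(200,50,360,160)); cv2.imwrite('pics/w15f.png',c['pixels'])
print(arm.landmark_of('wrist','bubble'))
goal((.467,-.073,.114),254)
"
```

```text
[{'pixel': [283.7, 90.4], 'p': 0.89}]
t 17.48 pos [ 0.5081 -0.004   0.1716] yhead -106.05 F [ 0.9 -0.6  0. ] w 0.0296
slide [-20.4, 77.6, 57.6] turn [-0.0, -0.0, -0.05]
```

View pics/w15.png

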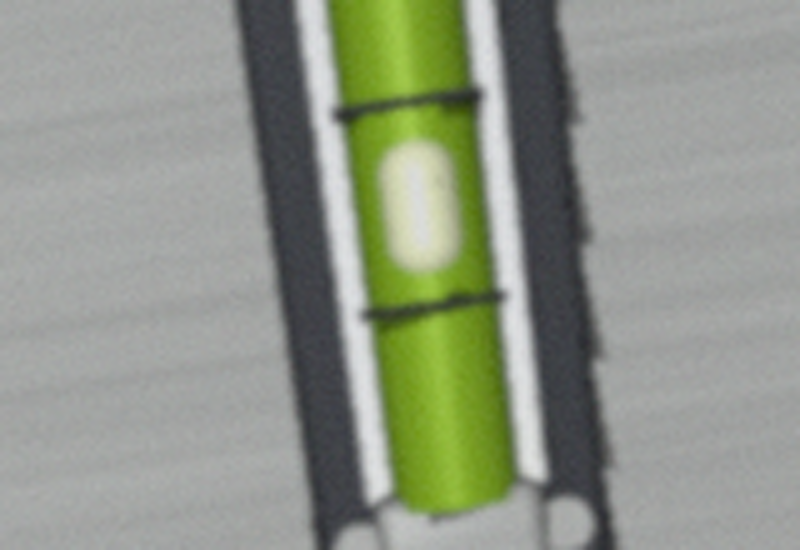

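```bash
python3 -c "
from h import *
goal((.587,-.0316,.101),262)
"
```

```text
t 17.48 pos [ 0.5081 -0.004   0.1716] yhead -106.05 F [ 0.9 -0.6  0. ] w 0.0296
slide [83.5, 4.7, 70.6] turn [-0.0, -0.0, -8.05]
```

>>> apply_moves:
  steps:
    - {"slide":[40,2,0],"turn":[0,0,-4]}
    - {"slide":[83.5,4.7,0],"turn":[0,0,-8]}
    - {"slide":[83.5,4.7,0],"turn":[0,0,-8]}
    - {"slide":[83.5,4.7,35],"turn":[0,0,-8]}
    - {"slide":[83.5,4.7,62],"turn":[0,0,-8]}
    - {"slide":[83.5,4.7,70.5],"turn":[0,0,-8]}
    - {"slide":[83.5,4.7,70.5],"turn":[0,0,-8]}
  claw: 0.5

```text
t: 18.35
position: [0.587, -0.0312, 0.1011]
tcp_rot: [[0.99, -0.139, -0.001], [-0.139, -0.99, -0.0], [-0.0, 0.0, -1.0]]
contact_force: [0.2, 0.2, 0.4]
gripper_width: 0.0638
```

>>> apply_moves:
  steps:
    - {"slide":[0,0,0],"turn":[0,0,0]}
    - {"slide":[0,0,0],"turn":[0,0,0]}
    - {"slide":[0,0,0],"turn":[0,0,0]}
    - {"slide":[0,0,0],"turn":[0,0,0]}
  claw: -1
  squeeze: 40

```text
t: 18.85
position: [0.5878, -0.0311, 0.1025]
tcp_rot: [[0.99, -0.139, 0.002], [-0.139, -0.99, 0.0], [0.002, -0.001, -1.0]]
contact_force: [-1.7, 1.3, 6.2]
gripper_width: 0.0312
```

>>> apply_moves:
  steps:
    - {"slide":[0,0,-25],"turn":[0,0,0]}
    - {"slide":[0,0,-55],"turn":[0,0,8]}
    - {"slide":[0,0,-60],"turn":[0,0,18]}
    - {"slide":[0,0,-60],"turn":[0,0,28]}
    - {"slide":[0,0,-60],"turn":[0,0,38]}
    - {"slide":[0,0,-60],"turn":[0,0,48]}
    - {"slide":[0,0,-60],"turn":[0,0,58]}
    - {"slide":[0,0,-60],"turn":[0,0,68]}
    - {"slide":[0,0,-60],"turn":[0,0,78]}
    - {"slide":[0,0,-60],"turn":[0,0,88]}

```text
t: 20.1
position: [0.5862, -0.0312, 0.1602]
tcp_rot: [[-0.111, -0.994, -0.002], [-0.994, 0.111, 0.0], [-0.0, 0.002, -1.0]]
contact_force: [-0.2, 1.0, -6.0]
gripper_width: 0.0314
```

```bash
python3 -c "
from h import *
goal((.5865,-.0315,.1065),172)
c=shot('wrist','w16.png'); 
"
```

```text
t 20.1 pos [ 0.5862 -0.0312  0.1602] yhead 173.63 F [-0.2  1.  -6. ] w 0.0314
slide [0.3, -0.4, 53.7] turn [0.11, 0.0, 1.63]
```

View pics/w16.png

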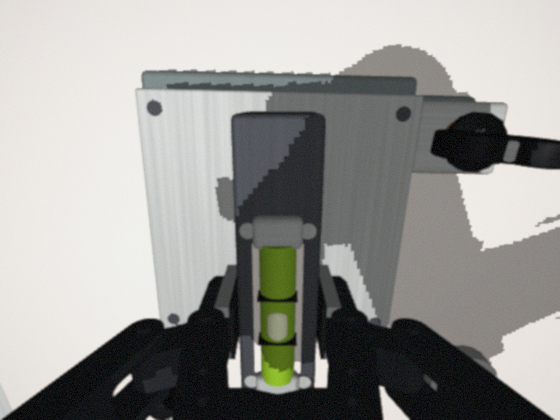

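>>> apply_moves:
  steps:
    - {"slide":[0.3,-0.3,25],"turn":[0,0,1.7]}
    - {"slide":[0.3,-0.3,45],"turn":[0,0,1.7]}
    - {"slide":[0.3,-0.3,54],"turn":[0,0,1.7]}
    - {"slide":[0.3,-0.3,55.5],"turn":[0,0,1.7]}
    - {"slide":[0.3,-0.3,55.5],"turn":[0,0,1.7]}

```text
t: 20.78
position: [0.5878, -0.0314, 0.1061]
tcp_rot: [[-0.133, -0.991, 0.001], [-0.991, 0.133, 0.0], [-0.0, -0.001, -1.0]]
contact_force: [-0.4, -0.3, -5.2]
gripper_width: 0.0312
```

>>> apply_moves:
  steps:
    - {"slide":[0,0,0.8],"turn":[0,0,0]}
    - {"slide":[0,0,1.2],"turn":[0,0,0]}
    - {"slide":[0,0,1.2],"turn":[0,0,0]}

```text
t: 21.15
position: [0.5876, -0.0315, 0.1046]
tcp_rot: [[-0.134, -0.991, 0.001], [-0.991, 0.134, 0.0], [-0.0, -0.001, -1.0]]
contact_force: [0.8, 0.3, -5.0]
gripper_width: 0.0315
```

>>> apply_moves:
  steps:
    - {"slide":[0,0,0.8],"turn":[0,0,0.2]}
    - {"slide":[0,0,1.4],"turn":[0,0,0.2]}
    - {"slide":[0,0,1.4],"turn":[0,0,0.2]}

```text
t: 21.52
position: [0.5879, -0.0312, 0.1035]
tcp_rot: [[-0.137, -0.991, 0.001], [-0.991, 0.137, 0.0], [-0.0, -0.001, -1.0]]
contact_force: [-0.5, 3.4, 1.3]
gripper_width: 0.0317
```

>>> apply_moves:
  steps:
    - {"slide":[0,0,0.8],"turn":[0,0,0]}
    - {"slide":[0,0,0.8],"turn":[0,0,0]}

```text
t: 21.78
position: [0.5879, -0.0311, 0.1026]
tcp_rot: [[-0.137, -0.991, 0.001], [-0.991, 0.137, 0.0], [-0.001, -0.001, -1.0]]
contact_force: [-1.7, 5.4, 3.6]
gripper_width: 0.0318
```

>>> apply_moves:
  steps:
    - {"slide":[0,0,0.5],"turn":[0,0,0]}
    - {"slide":[0,0,0.5],"turn":[0,0,0]}

```text
t: 22.02
position: [0.5879, -0.0311, 0.1025]
tcp_rot: [[-0.137, -0.991, 0.001], [-0.991, 0.137, 0.0], [-0.001, -0.001, -1.0]]
contact_force: [-3.2, 6.2, 6.2]
gripper_width: 0.031
```

>>> apply_moves:
  steps:
    - {"slide":[0,0,0],"turn":[0,0,0]}
    - {"slide":[0,0,0],"turn":[0,0,0]}
    - {"slide":[0,0,0],"turn":[0,0,0]}
    - {"slide":[0,0,-30],"turn":[0,0,0]}
    - {"slide":[0,0,-72],"turn":[0,0,0]}
    - {"slide":[-30,0,-72],"turn":[0,0,0]}
    - {"slide":[-58,0,-72],"turn":[0,0,0]}
    - {"slide":[-58,0,-72],"turn":[0,0,0]}
    - {"slide":[-58,0,-72],"turn":[0,0,0]}
    - {"slide":[-58,0,-72],"turn":[0,0,0]}
  claw: 0.5

```text
t: 23.28
position: [0.5952, 0.0252, 0.1735]
tcp_rot: [[-0.138, -0.99, -0.0], [-0.99, 0.138, -0.0], [0.0, 0.0, -1.0]]
contact_force: [0.1, 0.5, -1.0]
gripper_width: 0.064
```

```bash
python3 -c "
from h import *
c=bub('w17.png',(200,50,360,160)); cv2.imwrite('pics/w17f.png',c['pixels'])
import pickle; pickle.dump(c,open('w17.pkl','wb'))
for q in ('bubble','left_knob_grip'):
  for r in arm.landmark_of('wrist',q): print(q,r, onz(c,r['pixel'],.112))
goal((.662,.070,.18),172)
"
```

```text
bubble {'pixel': [275.3, 116.4], 'p': 0.9} [ 0.58574196 -0.04590893  0.112     ]
t 23.43 pos [0.5953 0.0254 0.1736] yhead 172.05 F [ 0.2 -0.  -0.2] w 0.064
slide [-53.4, -59.9, -6.4] turn [0.0, -0.0, 0.05]
```

View pics/w17.png

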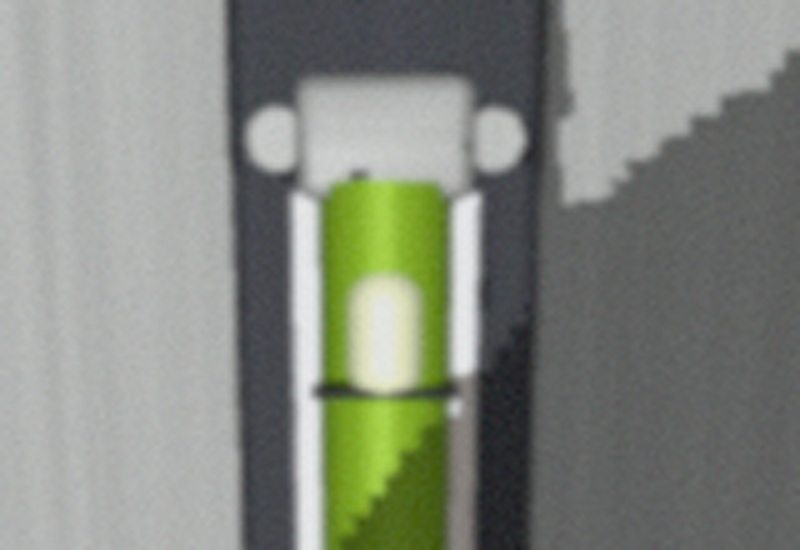

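View pics/w17f.png

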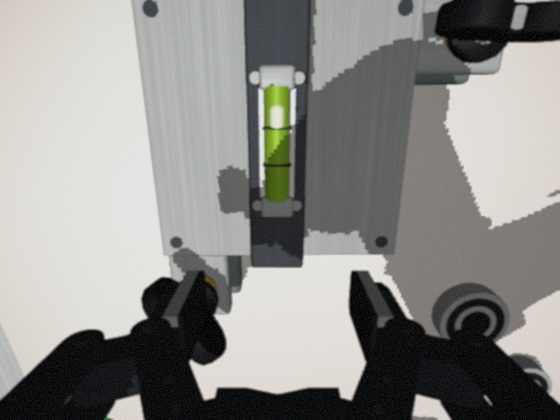

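```bash
python3 -c "
from h import *
goal((.6625,.0715,.20),222)
"
```

```text
t 23.43 pos [0.5953 0.0254 0.1736] yhead 172.05 F [ 0.2 -0.  -0.2] w 0.064
slide [-55.0, -60.2, -26.4] turn [0.01, -0.0, -49.95]
```

>>> apply_moves:
  steps:
    - {"slide":[0,0,-26],"turn":[0,0,-10]}
    - {"slide":[-55,-60,-26],"turn":[0,0,-20]}
    - {"slide":[-55,-60,-26],"turn":[0,0,-30]}
    - {"slide":[-55,-60,-26],"turn":[0,0,-40]}
    - {"slide":[-55,-60,-26],"turn":[0,0,-50]}
    - {"slide":[-55,-60,-26],"turn":[0,0,-50]}
  claw: 0

```text
t: 24.18
position: [0.6624, 0.0719, 0.1994]
tcp_rot: [[0.669, -0.743, -0.0], [-0.743, -0.669, -0.0], [-0.0, 0.0, -1.0]]
contact_force: [-0.3, 0.7, -0.3]
gripper_width: 0.0426
```

```bash
python3 -c "
from h import *
c=shot('wrist','w18.png')
for q in ('left_knob_grip',):
  for r in arm.landmark_of('wrist',q): print(q,r, onz(c,r['pixel'],.112))
goal((.6625,.0715,.113),222)
"
```

```text
left_knob_grip {'pixel': [279.6, 225.9], 'p': 0.93} [0.66253005 0.06938137 0.112     ]
t 24.27 pos [0.6624 0.0719 0.1996] yhead -138.16 F [-0.4  0.1 -0. ] w 0.043
slide [0.4, 0.2, 86.6] turn [0.0, 0.0, -0.16]
```

View pics/w18.png

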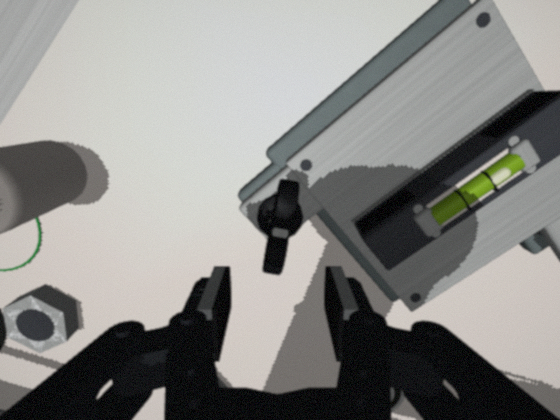

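>>> apply_moves:
  steps:
    - {"slide":[1,0.8,10],"turn":[0,0,10]}
    - {"slide":[1,0.8,45],"turn":[0,0,10]}
    - {"slide":[1,0.8,75],"turn":[0,0,10]}
    - {"slide":[1,0.8,87],"turn":[0,0,10]}
    - {"slide":[1,0.8,87],"turn":[0,0,10]}

```text
t: 24.9
position: [0.6623, 0.0707, 0.1122]
tcp_rot: [[0.53, -0.848, -0.001], [-0.848, -0.53, -0.001], [-0.0, 0.001, -1.0]]
contact_force: [-0.2, -0.2, 0.1]
gripper_width: 0.0426
```

>>> apply_moves:
  steps:
    - {"slide":[0,0,0],"turn":[0,0,0]}
    - {"slide":[0,0,0],"turn":[0,0,0]}
    - {"slide":[0,0,0],"turn":[0,0,0]}
    - {"slide":[0,0,0],"turn":[0,0,0]}
  claw: -1
  squeeze: 30

```text
t: 25.4
position: [0.6618, 0.0701, 0.1142]
tcp_rot: [[0.531, -0.847, -0.0], [-0.847, -0.531, -0.001], [0.0, 0.001, -1.0]]
contact_force: [-4.5, -3.0, 5.1]
gripper_width: 0.0126
```

>>> apply_moves:
  steps:
    - {"slide":[0,0,0],"turn":[0,0,9]}
    - {"slide":[0,0,0],"turn":[0,0,19]}
    - {"slide":[0,0,0],"turn":[0,0,29]}
    - {"slide":[0,0,0],"turn":[0,0,39]}
    - {"slide":[0,0,0],"turn":[0,0,49]}
    - {"slide":[0,0,0],"turn":[0,0,59]}
    - {"slide":[0,0,0],"turn":[0,0,69]}
    - {"slide":[0,0,0],"turn":[0,0,79]}
    - {"slide":[0,0,0],"turn":[0,0,89]}
    - {"slide":[0,0,0],"turn":[0,0,90]}

```text
t: 26.65
position: [0.6606, 0.0703, 0.1142]
tcp_rot: [[-0.849, -0.528, -0.002], [-0.528, 0.849, -0.001], [0.002, 0.001, -1.0]]
contact_force: [-9.8, -2.3, 9.1]
gripper_width: 0.0126
```

>>> apply_moves:
  steps:
    - {"slide":[0,0,0],"turn":[0,0,10]}
    - {"slide":[0,0,0],"turn":[0,0,20]}
    - {"slide":[0,0,0],"turn":[0,0,30]}
    - {"slide":[0,0,0],"turn":[0,0,40]}
    - {"slide":[0,0,0],"turn":[0,0,48]}
    - {"slide":[0,0,0],"turn":[0,0,48]}

```text
t: 27.4
position: [0.6605, 0.071, 0.1142]
tcp_rot: [[-0.961, 0.276, -0.002], [0.276, 0.961, 0.0], [0.002, -0.001, -1.0]]
contact_force: [-10.9, 2.1, 9.4]
gripper_width: 0.0121
```

```bash
python3 -c "
from h import *
goal((.587,-.03,.172),74)
print(arm.get_state()['qpos'])
"
```

```text
t 27.4 pos [0.6605 0.071  0.1142] yhead 73.96 F [-10.9   2.1   9.4] w 0.0121
slide [42.9, -117.4, -57.7] turn [-0.03, -0.13, -0.04]
[ 3.99348174e-01  4.49498289e-01 -1.76621369e-01 -1.27835190e-03
 -9.46789874e-01 -2.24942983e+00]
```

>>> apply_moves:
  steps:
    - {"slide":[0,0,0],"turn":[0,0,0]}
    - {"slide":[0,0,0],"turn":[0,0,0]}
    - {"slide":[0,0,-30],"turn":[0,0,0]}
    - {"slide":[0,0,-58],"turn":[0,0,0]}
    - {"slide":[-18,-60,-58],"turn":[0,0,0]}
    - {"slide":[-36,-120,-58],"turn":[0,0,0]}
    - {"slide":[-36,-120,-58],"turn":[0,0,0]}
    - {"slide":[-36,-120,-58],"turn":[0,0,0]}
    - {"slide":[-36,-120,-58],"turn":[0,0,0]}
    - {"slide":[-36,-120,-58],"turn":[0,0,0]}
  claw: -0.3

```text
t: 28.65
position: [0.6643, -0.0532, 0.1706]
tcp_rot: [[-0.962, 0.273, 0.0], [0.273, 0.962, 0.0], [-0.0, 0.0, -1.0]]
contact_force: [-0.7, -0.1, 0.6]
gripper_width: 0.0299
```

```bash
python3 -c "
from h import *
c=bub('w19.png',(200,50,360,160)); cv2.imwrite('pics/w19f.png',c['pixels'])
print(arm.landmark_of('wrist','bubble'))
goal((.6623,.071,.113),74)
"
```

```text
[{'pixel': [276.7, 98.0], 'p': 0.9}]
t 28.75 pos [ 0.6643 -0.0535  0.1706] yhead 74.17 F [0.3 0.5 0. ] w 0.0299
slide [35.8, 119.2, 57.6] turn [0.0, -0.0, 0.17]
```

View pics/w19.png

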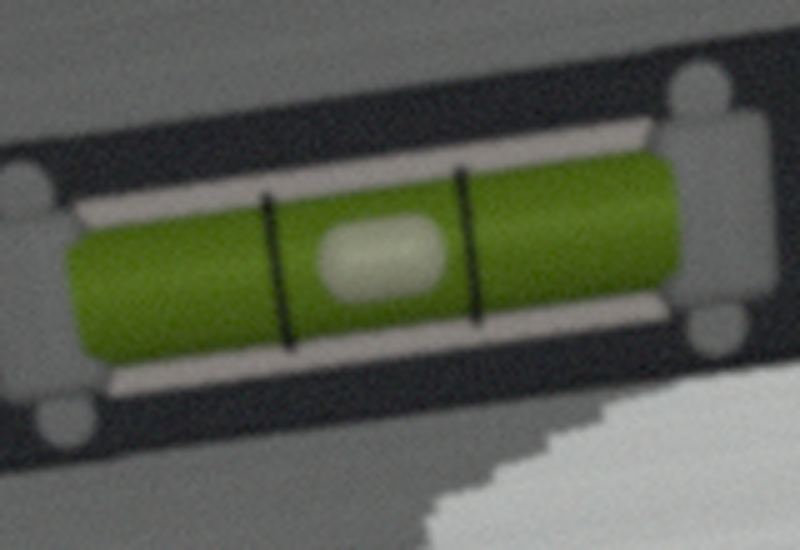

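>>> apply_moves:
  steps:
    - {"slide":[0,0,0],"turn":[0,0,0]}
    - {"slide":[0,0,0],"turn":[0,0,0]}
    - {"slide":[0,0,0],"turn":[0,0,0]}
    - {"slide":[0,0,0],"turn":[0,0,0]}
    - {"slide":[0,0,0],"turn":[0,0,0]}
    - {"slide":[0,0,0],"turn":[0,0,0]}

```text
t: 29.5
position: [0.6642, -0.0545, 0.1706]
tcp_rot: [[-0.962, 0.274, 0.0], [0.274, 0.962, -0.0], [-0.0, -0.0, -1.0]]
contact_force: [0.3, -0.0, -0.2]
gripper_width: 0.0298
```

```bash
python3 -c "
from h import *
c=bub('w20.png',(200,50,360,160))
"
```

```text
(no output)
```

View pics/w20.png

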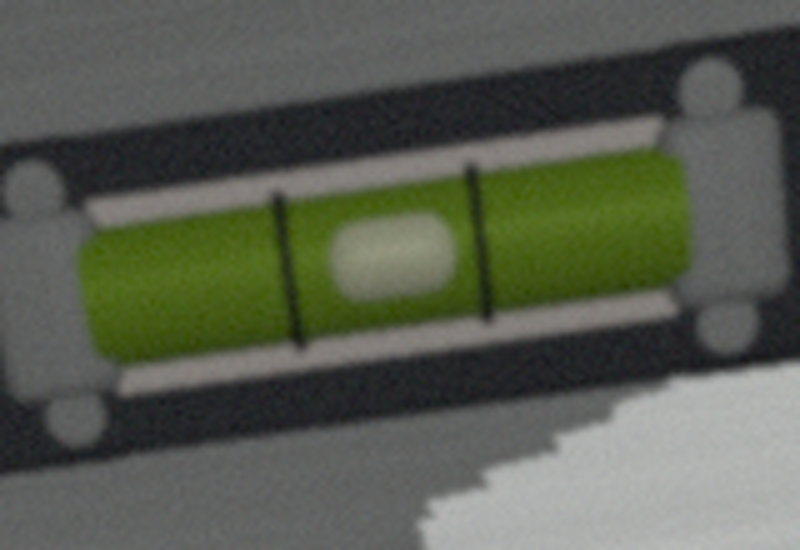

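>>> apply_moves:
  steps:
    - {"slide":[18,60,0],"turn":[0,0,0]}
    - {"slide":[36,119.5,0],"turn":[0,0,0]}
    - {"slide":[36,119.5,0],"turn":[0,0,0]}
    - {"slide":[36,119.5,30],"turn":[0,0,0]}
    - {"slide":[36,119.5,50],"turn":[0,0,0]}
    - {"slide":[36,119.5,58],"turn":[0,0,0]}
    - {"slide":[36,119.5,58],"turn":[0,0,0]}

```text
t: 30.42
position: [0.6623, 0.0699, 0.1124]
tcp_rot: [[-0.962, 0.274, -0.001], [0.274, 0.962, -0.0], [0.001, -0.001, -1.0]]
contact_force: [-0.0, -0.8, -0.6]
gripper_width: 0.0299
```

>>> apply_moves:
  steps:
    - {"slide":[0,0,0],"turn":[0,0,0]}
    - {"slide":[0,0,0],"turn":[0,0,0]}
    - {"slide":[0,0,0],"turn":[0,0,0]}
    - {"slide":[0,0,0],"turn":[0,0,-5]}
    - {"slide":[0,0,0],"turn":[0,0,-8.5]}
    - {"slide":[0,0,0],"turn":[0,0,-8.5]}
  claw: -1

```text
t: 31.18
position: [0.663, 0.0706, 0.1136]
tcp_rot: [[-0.992, 0.129, 0.002], [0.129, 0.992, 0.0], [-0.002, 0.001, -1.0]]
contact_force: [0.3, -0.6, 5.1]
gripper_width: 0.0122
```

>>> apply_moves:
  steps:
    - {"slide":[0,0,0],"turn":[0,0,0]}
    - {"slide":[0,0,0],"turn":[0,0,0]}
    - {"slide":[0,0,-30],"turn":[0,0,0]}
    - {"slide":[0,0,-58],"turn":[0,0,8.5]}
    - {"slide":[-35,-60,-58],"turn":[0,0,8.5]}
    - {"slide":[-53,-112,-58],"turn":[0,0,8.5]}
    - {"slide":[-53,-112,-58],"turn":[0,0,8.5]}
    - {"slide":[-53,-112,-58],"turn":[0,0,8.5]}
    - {"slide":[-53,-112,-58],"turn":[0,0,8.5]}
    - {"slide":[-53,-112,-58],"turn":[0,0,8.5]}
  claw: -0.3

```text
t: 32.42
position: [0.7004, -0.0463, 0.1707]
tcp_rot: [[-0.962, 0.273, 0.0], [0.273, 0.962, 0.0], [-0.0, 0.0, -1.0]]
contact_force: [0.2, -0.1, -0.5]
gripper_width: 0.03
```

>>> apply_moves:
  steps:
    - {"slide":[0,0,0],"turn":[0,0,0]}
    - {"slide":[0,0,0],"turn":[0,0,0]}
    - {"slide":[0,0,0],"turn":[0,0,0]}
    - {"slide":[0,0,0],"turn":[0,0,0]}
    - {"slide":[0,0,0],"turn":[0,0,0]}

```text
t: 33.05
position: [0.7004, -0.0476, 0.1706]
tcp_rot: [[-0.962, 0.274, -0.0], [0.274, 0.962, 0.0], [0.0, 0.0, -1.0]]
contact_force: [-0.4, 0.3, 0.7]
gripper_width: 0.03
```

```bash
python3 -c "
from h import *
c=bub('w21.png',(200,50,360,160)); cv2.imwrite('pics/w21f.png',c['pixels'])
goal((.6623,.071,.113),74)
"
```

```text
t 33.1 pos [ 0.7004 -0.0476  0.1706] yhead 74.09 F [ 0.5 -0.   0.7] w 0.0299
slide [69.2, 103.6, 57.6] turn [-0.0, -0.0, 0.09]
```

View pics/w21.png

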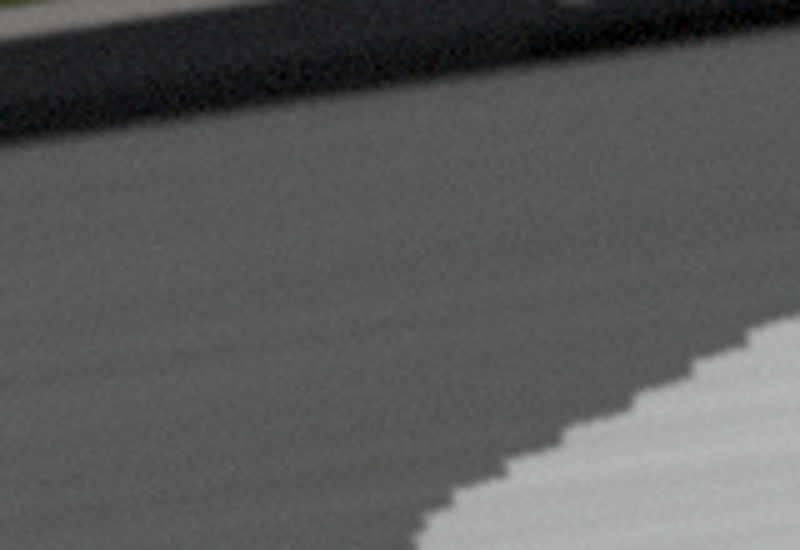

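>>> apply_moves:
  steps:
    - {"slide":[33,-16,0],"turn":[0,0,0]}
    - {"slide":[33,-16,0],"turn":[0,0,0]}
    - {"slide":[33,-16,0],"turn":[0,0,0]}

```text
t: 33.48
position: [0.6648, -0.0538, 0.1711]
tcp_rot: [[-0.962, 0.274, 0.001], [0.274, 0.962, 0.0], [-0.001, 0.0, -1.0]]
contact_force: [0.3, 0.4, -0.9]
gripper_width: 0.0302
```

```bash
python3 -c "
from h import *
c=bub('w22.png',(200,50,360,160)); cv2.imwrite('pics/w22f.png',c['pixels'])
goal((.6623,.071,.113),82.5)
"
```

```text
t 33.52 pos [ 0.665  -0.0538  0.1709] yhead 74.1 F [ 0.9 -0.7  0.6] w 0.03
slide [36.8, 119.2, 57.9] turn [0.01, 0.04, -8.4]
```

View pics/w22.png

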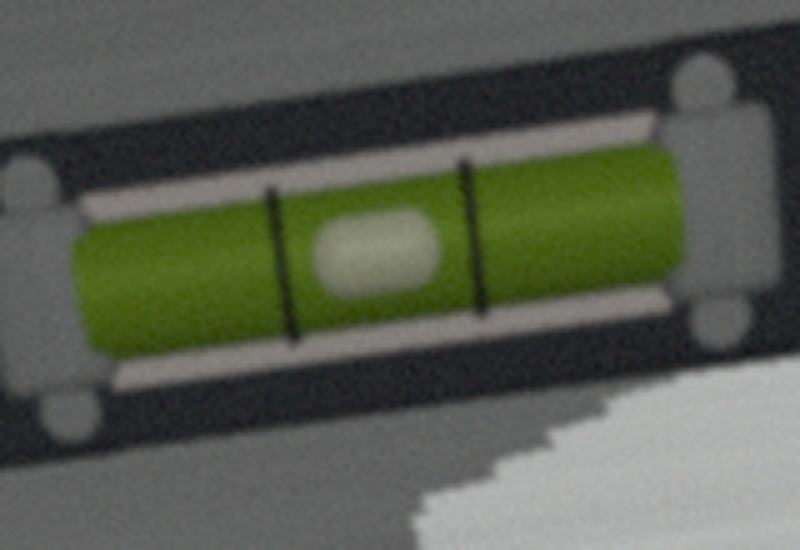

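>>> apply_moves:
  steps:
    - {"slide":[0,0,-50],"turn":[0,0,0]}
    - {"slide":[20,0,-110],"turn":[0,0,0]}
    - {"slide":[20,0,-140],"turn":[0,0,0]}
    - {"slide":[20,0,-140],"turn":[0,0,0]}
    - {"slide":[20,0,-140],"turn":[0,0,0]}

```text
t: 34.15
position: [0.6451, -0.0482, 0.3097]
tcp_rot: [[-0.962, 0.274, -0.001], [0.274, 0.962, 0.0], [0.001, -0.0, -1.0]]
contact_force: [0.7, 0.5, -0.7]
gripper_width: 0.0295
```

```bash
python3 -c "
from h import *
shot('wrist','w23.png'); shot('side','s23.png')
print(arm.get_state()['t'])
"
```

```text
34.25
```

View pics/w23.png

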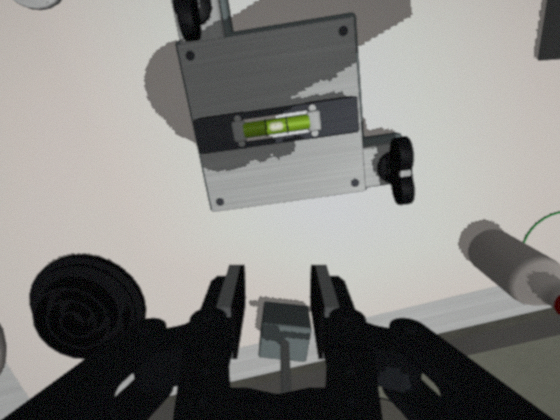

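View pics/s23.png

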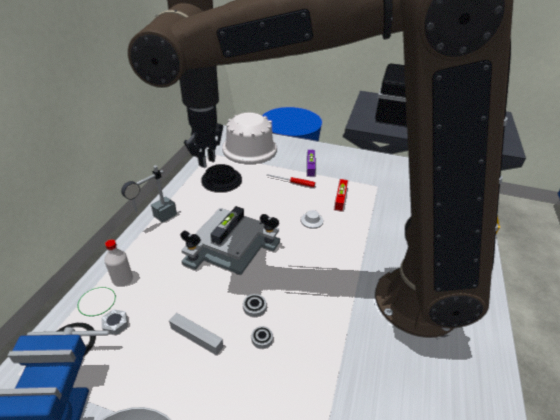

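The level lies across the middle of the plate, vial at wrist (278,126), and the bystanders are where they were in the first side picture. I'm handing in.

```bash
python3 -c "
from h import *
print(arm.job_done(), arm.get_state()['t'])"
```

```text
the job is handed in; nothing more can be done
the job is handed in; nothing more can be done
```

The plate reads level both ways, and the job was handed in at about 34 s.

- **Front to back:** I set the bar level down on the middle of the plate and let go. I turned the front knob about 79° anticlockwise in two goes. The last bubble reading was about 0.1 mm from the middle, roughly 0.2 mrad.
- **Across:** I laid the level square to that. The bubble started at its stop, so I turned the left knob 138° clockwise, then 8.5° back. The last reading was centred to within about 0.1 mm, the limit of what I can read.

**Checks:**
- The last pictures show the level lying across the middle of the plate with the gripper clear of everything. The plain bar, bearings, end cap and screwdriver look unmoved.
- Contact forces in the readings stayed below about 20 N.
- I did not check front to back again after the left knob was turned, because the level then lay across. I relied on that screw tilting the plate only along y.
- My first move to view the across result went to the wrong place. I repeated it, and nothing was touched.

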